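Set the length stop of the bread board and feed the baguette to it

ROBOT

A 7-joint arm with a two-finger parallel gripper is mounted at the origin on the work surface. World frame = base frame: x ahead of the robot, y to its left, z up, the work surface at z = 0. Lengths are in m, angles in rad, forces in N, time in s.
With the tool pointing down it reaches from about 0.4 to 0.925 m from the base axis. Payload 5.6 kg.
Tool frame: the origin (TCP) lies at the very end of the fingers, on their centre line; the grasp point (between the pads) lies 19 mm behind it (r.pinch_z is the distance from the TCP to the grasp point, in m); z points along the fingers, x is the direction in which the jaws open and shut, and the axes are right-handed (so a half turn about z gives the same grasp; the last joint's range is limited). The gripper opens to 85 mm and grips with 20 to 120 N. Pads are 22 mm wide; open, the fingers measure 114 mm over their backs; the gripper's body (76 mm by 85 mm) begins 54 mm behind the grasp point. The pads swing forward as they close: fully open they stand 13 mm farther back than shut.
Start: joints at [-1.286, 0.468, -0.012, 1.603, 0.006, 1.071, -0.056], TCP at [0.209, 0.615, 0.231] pointing down, gripper open.
Joint ranges: [-2.53, 2.53], [-0.31, 2.02], [-1.57, 1.55], [0.28, 2.44], [-1.29, 4.43], [0.15, 1.84], [-2.92, 2.92]. Speed limits (rad/s): [2.57, 2.57, 3.14, 3.14, 3.14, 3.14, 3.14].

INTERFACE

Orientations are given as a rotation vector (axis times angle).
In Python, from rig import r gives the robot as it stands.
- The arm moves only by the tool servo_tool, never from a script. Its argument "moves" is one flat list of numbers, 5 for each row, row after row: the finger opening in mm, from 0 to 85.4, then the shift along the tool's x, y, z in units of 40 mm (1.0 is 40 mm), then the turn about the tool's z in units of 6 degrees (1.0 is 6 degrees). A call has 1 to 20 rows; each row is the pose to reach, as a shift and turn from the pose measured when the call began, along the tool's axes at that moment; what a row does not reach only later rows make up. A row lasts 1/8 s, in which the tool goes at most 62.5 mm and 10.7 degrees, less where a joint would pass 70% of its speed; a pose out of reach is approached as far as the arm can. A call with a gripper value outside its range is refused whole. The fingers move at their own pace and stop on an object; "newtons" is the grip in N (left out, the last holds). Time passes only in rows, so rows that repeat a pose let the fingers close. It gives the time, the measured TCP pose, the force and the opening at its end, in the units of the state.
- r.state(): the state, without advancing time (a new reading comes with each control period).
- r.snapshot(name): name is "scene" or "side" or "wrist"; returns a dict with "image" (400x640x3 uint8, blue, green, red), "vfov" (degrees; the focal length in pixels is half the picture's height over the tangent of half this angle, whatever the lens; pixels are square), "cx", "cy" (the principal point, pixels), "distortion" ([k1, k2, p1, p2, k3] as OpenCV has them; the pictures are not rectified), "rvec" (rotation vector, rad) and "tvec" (3), from world to camera coordinates, as OpenCV has them. Camera axes: x right, y down, z forward; pixel columns grow to the right and rows downward; lengths in m; the calibration is good to about 2 mm. A picture is of the moment at which its call begins. There is no depth.
- r.job_done(): hands the job in, once; it reports no verdict.
Trained networks look in the newest picture that a camera, given by its name, has taken for a name from the list of things; names that differ only in an ending like _2 or _b are one class to them, and where a whole thing is asked for, a point or a joint stands for the part that bears it (a point fixed in the world has none). Each returns a list of dicts, best first, with "confidence" (0 to 1); they miss things now and then, are a little off and sometimes report something else, mostly with a low value. They report only what shows in the picture. A call takes as long as a camera call. They do not tell look-alikes from the thing itself.
- r.trace(camera, thing): "region" (400x640 bool, what is visible of it) and "pixel" ([column, row] in pixels, amid what is visible of it).
The state is a dict: "t": time; "joint_pos": joint angles; "joint_velocities": joint speeds; "joint_efforts": joint torques, N m; "tcp_pos": TCP position; "orientation": TCP orientation; "force": force on the tool from outside, world axes, zero at the start; "moment": the same for the moment, N m; "gripper_width": finger opening in m.
Only numpy, scipy, OpenCV 4.12 (cv2) and the standard library are available. Lean on these libraries where they do the work, as an engineer would, in place of code of your own. Each camera call takes 0.05 s, during which the arm holds its last target. There are 200 camera calls.

TASK

Set the bread board for the next cut: with your fingertips push the length stop along the fence until its spring pin clicks into the third notch counted from the knife slot, then push the short baguette along the fence, from the end away from the stop, until its tip just rests against the stop plate, without knocking the stop out of its notch. Only push, gently: do not pinch, lift or tip anything, leave the baguette lying square along the fence, and leave the other things on the table alone.

Things in the scene. Friction and masses are not known exactly. Their poses are not given: they have to be found in the camera images.
- board: Beech bread board 240 x 580 x 20 mm on 4 mm feet, fixed to the table, its top 24 mm above the table. Origin: centre of its underside, at table height; own x across it, away from the robot, own y along it, z up. An aluminium fence (x 86 to 114 mm, top 59 mm above the table) runs along its far long side and carries a notched steel rack (8 mm wide, 6 mm high, x = 100 mm, y -250 to -12 mm)
- knife_slot (a point): Knife slot: a 6 mm gap through the fence, board y = +45 mm, continued as a dark line across the board. The point lies in the gap at the height of the fence top
- third_notch (a point): Third notch from the knife slot, the middle one of the rack's five, board y = -115 mm; the point is at the height of the rack's top, 65 mm above the table. The notches are open gaps, 12 mm wide, at board y = -35, -75, -115, -155 and -195 mm
- stop (a joint): Slide of the length stop along the board's +y, towards the knife slot, in m, 0 to 0.193; 0.105 has the pin over the third notch, 0.065 over the fourth and 0.025 over the fifth. Starts at 0 to 0.085. Slides at about 4 N, is drawn in over the last 4 mm before a notch (the push dips to nothing as the pin drops, then rises); about 16 N push it out of a notch. Grey saddle on the fence, 50 mm in y
- stop_pin (a joint): Drop of the stop's spring pin with its round black knob (22 mm wide, top 113 mm above the table), in m: about 0.0005 while its ball nose rides on the rack, 0.0032 when it sits in a notch. It drops and rises by itself; it cannot be pulled up
- stop_face (a point): Upright steel plate on the stop, over the board in front of the fence: 88 mm across the board (own x -44 to +44 mm), 46 mm high (lower edge 27 mm above the table), 5 mm thick (own y -5 to 0). The point: centre of its face towards the slot (+y), level with the pin along the board; axes as the board's. A brace stands on its back at own x 28 to 44 mm; the rest of the back is free to push on
- loaf: The short crusty baguette lying on the board along the fence: stiff, 220 mm long in its own y, 58 mm wide, 53 mm high, about 0.16 kg, flat underneath. Origin: centre of its underside. Each end is a blunt flat face 34 mm across, centred 24 mm above the underside. At the start its tip is at the slot or up to 50 mm past it, its side 2 to 12 mm from the fence
- loaf_tip (a point): Centre of the baguette's end face towards the stop: own y = -110 mm, 24 mm above its underside. The opposite end face (to push on) is at own y = +110 mm
- bun_board: Bystander: round bread roll, 84 mm wide, 46 mm high, on the front part of the board. Origin: centre of its underside
- bread_knife: Bystander: bread knife, 310 mm long in y, 30 mm wide, 16 mm high, lying on the front part of the board. Origin: underside, middle of its length
- cut_piece: Bystander: cut piece of baguette, 160 x 58 mm, 53 mm high, on the table beyond the board. Origin: centre of its underside
- bun_table: Bystander: round bread roll, 84 mm wide, 46 mm high, on the table right of the board. Origin: centre of its underside
- jam_jar: Bystander: jam jar, 68 mm wide, 105 mm high, right of the board. Origin: centre of its underside
- mug: Bystander: white mug, 82 mm wide, 95 mm high, left of the board. Origin: centre of its underside
- butter_tub: Bystander: white butter tub 150 x 100 x 55 mm, left of the board. Origin: centre of its underside
Not all that is in view belongs to the job. Leave any pink look-alike of the loaf alone.

How it is judged:
On the way, in this order (a step that is already met when the one before it is completed fails the run):
1. the stop's pin has dropped into the third notch from the slot, and the stop is at rest (value of joint stop between 0.102 and 0.108 m and value of joint stop_pin above 0.002 m and velocity of joint stop between -0.01 and 0.01 m/s), for 0.2 s.
2. the baguette's tip rests against the stop plate (y of loaf_tip in the frame of stop_face below 0.006 m and value of joint stop between 0.102 and 0.108 m and value of joint stop_pin above 0.002 m), for 0.1 s.
At the end, for the whole second after the job is handed in: The stop sits in the third notch from the knife slot (within 3 mm, its pin dropped by more than 2 mm); the baguette lies at rest flat on the board, its tip within 6 mm of the stop plate, within 0.1 rad of the fence's direction and its side within 20 mm of the fence (all of step 2 and y of loaf_tip in the frame of stop_face above -0.004 m and angle between the y axis of loaf and the y axis of board, either way round below 0.1 rad and x of loaf in the frame of board above 0.038 m and z of loaf in the frame of board below 0.028 m and angle between loaf's own z axis and vertical below 0.1 rad and linear speed of loaf below 0.01 m/s); the robot touches nothing.
It fails at once if the baguette was lifted or tipped (z of loaf in the frame of board above 0.034 m or angle between loaf's own z axis and vertical above 0.2 rad).
It fails at once if the baguette was pinched or pushed hard (over 22 N) (contact force between the fingers and loaf above 22 N).
It fails at once if the stop was pinched or struck (over 32 N) (contact force between the fingers and stop above 32 N).
It fails at once if another thing on the table was disturbed (distance of any of bun_board, bread_knife, cut_piece, bun_table, jam_jar, mug, butter_tub from where it was at the start of the episode above 0.03 m).
It also fails if it takes over 56 s, if anything falls off the work surface, if the arm or the gripper's body presses on something with over 40 N, if the wrist force passes 120 N, or if a joint passes its speed limit or range.

## Working session

There is one attempt and no reset: what is moved stays moved. The work goes in short steps, Python scripts to look and compute and a tool call to move; the robot and the scene stay as the last step left them, time stands still between calls to the robot, and variables do not carry over. Pictures are saved under pics/ and viewed, on a budget of 10 in all, crops included, one or two more only if the job needs it, and the job is handed in when it is done.

Besides the shell and the picture viewer there is one more tool, called after "Call:" in YAML: its name, and indented under it one key for each argument. servo_tool: Moves the arm, as the interface text tells. Its arguments: {"type":"object","properties":{"moves":{"type":"array","items":{"type":"number"}},"newtons":{"type":"number"}},"required":["moves"]}

```bash
mkdir -p pics; ls; cat > h.py <<'E'
from rig import r
import numpy as np, cv2
def K(s):
    f=200/np.tan(np.radians(s["vfov"])/2); return np.array([[f,0,s["cx"]],[0,f,s["cy"]],[0,0,1.]])
def ray(s,px):
    p=cv2.undistortPoints(np.array([[px]],float),K(s),np.array(s["distortion"],float))[0,0]
    R=cv2.Rodrigues(np.array(s["rvec"],float))[0]; t=np.array(s["tvec"],float)
    return -R.T@t, R.T@np.array([p[0],p[1],1])
def atz(s,px,z):
    c,d=ray(s,px); return c+d*(z-c[2])/d[2]
def proj(s,P):
    return cv2.projectPoints(np.array(P,float).reshape(-1,3),np.array(s["rvec"],float),np.array(s["tvec"],float),K(s),np.array(s["distortion"],float))[0][:,0]
E
python3 - <<'E'
from h import *
for n in ["scene","side"]:
    s=r.snapshot(n); cv2.imwrite(f"pics/{n}0.png",s["image"])
    print(n,"cam",ray(s,[320,200]))
    for th,z in [("board",.024),("stop",.08),("stop_pin",.113),("stop_face",.05),("loaf",.05),("bun_board",.04),("bread_knife",.03)]:
        for d in r.trace(n,th)[:3]:
            ys,xs=np.where(d["region"]); print(th,round(d["confidence"],2),np.round(d["pixel"]),xs.min(),xs.max(),ys.min(),ys.max(),np.round(atz(s,d["pixel"],z),3))
st=r.state(); print({k:np.round(v,3) for k,v in st.items()})
E
```

```text
pics
scene cam (array([ 1.14811295, -0.22632774,  1.19933986]), array([-0.46445534,  0.16083027, -0.87093444]))
board 0.95 [330. 212.] 249 428 155 256 [0.575 0.01  0.024]
board 0.59 [431. 128.] 419 449 113 145 [0.351 0.503 0.024]
stop 0.76 [287. 235.] 277 296 223 246 [ 0.638 -0.156  0.08 ]
stop_pin 0.5 [285. 232.] 283 289 230 236 [ 0.644 -0.164  0.113]
stop_face 0.8 [282. 235.] 277 296 212 247 [ 0.621 -0.169  0.05 ]
loaf 0.96 [366. 126.] 345 390 110 143 [0.28  0.255 0.05 ]
loaf 0.55 [386. 196.] 354 415 183 211 [0.59  0.204 0.05 ]
bun_board 0.83 [374. 175.] 361 382 163 184 [0.493 0.201 0.04 ]
bun_board 0.57 [187. 200.] 175 199 189 209 [ 0.391 -0.444  0.04 ]
bun_board 0.33 [327. 211.] 249 427 155 255 [ 0.577 -0.004  0.04 ]
bread_knife 0.77 [302. 190.] 261 345 175 206 [ 0.469 -0.056  0.03 ]
side cam (array([-0.52134433,  1.09066747,  0.99943626]), array([ 0.59953774, -0.6129932 , -0.51458266]))
board 0.65 [312. 215.] 244 390 168 278 [0.563 0.022 0.024]
stop 0.61 [341. 184.] 324 354 168 197 [ 0.575 -0.14   0.08 ]
stop 0.54 [312. 217.] 244 389 168 277 [0.493 0.091 0.08 ]
stop_pin 0.39 [31
[... 370 characters left out ...]
. 218.] 316 376 199 237 [ 0.455 -0.019  0.04 ]
bun_board 0.17 [339. 183.] 324 353 168 197 [ 0.631 -0.193  0.04 ]
bread_knife 0.56 [350. 218.] 317 375 198 236 [ 0.452 -0.05   0.03 ]
{'t': np.float64(0.8), 'joint_pos': array([-1.286,  0.467, -0.012,  1.603,  0.006,  1.071, -0.056]), 'joint_velocities': array([ 0.002,  0.   ,  0.   , -0.001,  0.   ,  0.001, -0.   ]), 'joint_efforts': array([-0.0000e+00, -5.3217e+01,  2.1000e-02, -2.5162e+01,  1.2000e-02,
        1.0000e-03, -0.0000e+00]), 'tcp_pos': array([0.209, 0.615, 0.231]), 'orientation': array([-2.554, -1.829, -0.   ]), 'force': array([-0.609,  0.167,  0.767]), 'moment': array([ 0.011, -0.028, -0.028]), 'gripper_width': np.float64(0.085)}
```

```bash
python3 - <<'E'
import cv2
a=cv2.imread("pics/scene0.png")[100:270,230:460]; b=cv2.imread("pics/side0.png")[150:300,230:410]
a=cv2.resize(a,None,fx=3.4,fy=3.4,interpolation=cv2.INTER_CUBIC); cv2.imwrite("pics/a.png",a)
b=cv2.resize(b,None,fx=4,fy=4,interpolation=cv2.INTER_CUBIC); cv2.imwrite("pics/b.png",b)
E
```

```text
(no output)
```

View pics/a.png

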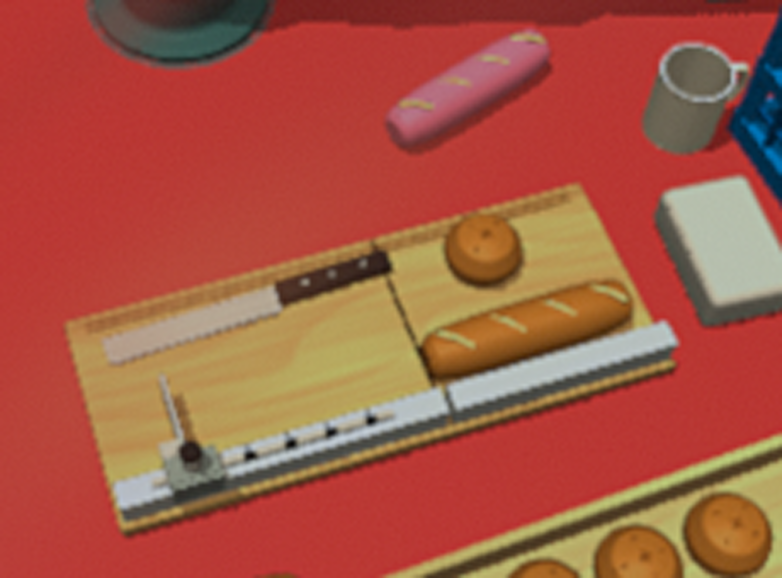

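View pics/b.png

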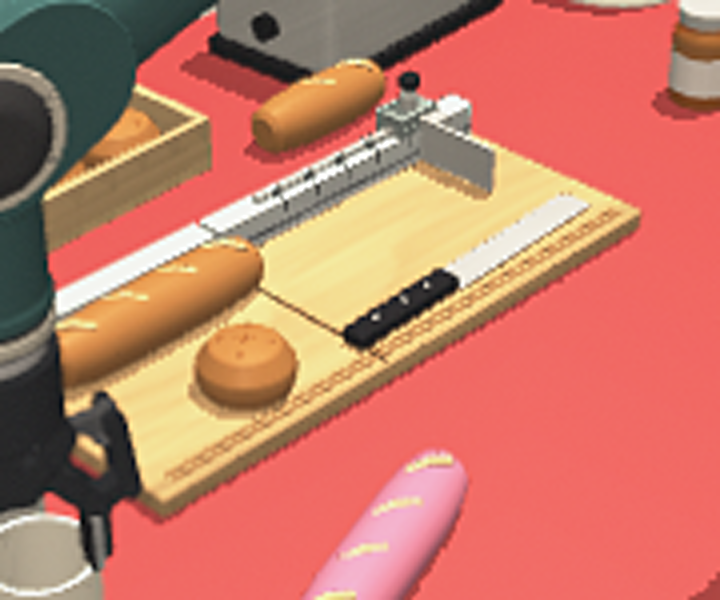

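```bash
cat >> h.py <<'E'
def B2W(b,P):
    P=np.array(P,float).reshape(-1,3); c,s_=np.cos(b[2]),np.sin(b[2])
    return np.c_[b[0]+c*P[:,0]-s_*P[:,1], b[1]+s_*P[:,0]+c*P[:,1], P[:,2]]
def W2B(b,P):
    P=np.array(P,float).reshape(-1,3)-[b[0],b[1],0]; c,s_=np.cos(b[2]),np.sin(b[2])
    return np.c_[c*P[:,0]+s_*P[:,1], -s_*P[:,0]+c*P[:,1], P[:,2]]
E
python3 - <<'E'
from h import *
from scipy.optimize import least_squares
s=r.snapshot("scene"); s2=r.snapshot("side")
pa=lambda x,y:[x/3.4+230,y/3.4+100]
pb=lambda x,y:[x/4+230,y/4+150]
pts=[(s,pa(68,323),(-.12,-.29,.024)),(s,pa(580,187),(-.12,.29,.024)),(s,pa(124,522),(.12,-.29,.024)),(s,pa(672,362),(.12,.29,.024)),
(s,pa(450,398),(.098,.045,.059)),(s,pa(372,417),(.1,-.035,.062)),(s,pa(332,430),(.1,-.075,.062)),(s,pa(291,442),(.1,-.115,.062)),(s,pa(250,455),(.1,-.155,.062)),
(s2,pb(640,212),(-.12,-.29,.024)),(s2,pb(385,358),(-.12,.045,.024)),(s2,pb(160,495),(-.12,.29,.024)),(s2,pb(202,227),(.086,.045,.059))]
f=lambda b:np.concatenate([proj(q,B2W(b,P))[0]-p for q,p,P in pts])
o=least_squares(f,[.57,.02,.05],loss="soft_l1"); b=o.x
print("board",b.round(4)); print(f(b).reshape(-1,2).round(1).tolist())
np.save("b.npy",b)
# known points at heights, in board coords
for n,q,p,z in [("knob",s,pa(190,447),.110),("knob2",s2,pb(409,80),.108),("plate top front",s,pa(163,377),.073),("plate top2 front",s2,pb(494,156),.073),("plate top2 fence",s2,pb(420,120),.073),("plate low2 front",s2,pb(490,195),.027),
 ("tip",s,pa(424,352),.048),("far end",s,pa(632,292),.048),("tip2",s2,pb(264,265),.048),("tub near bottom",s,pa(708,323),0),("tub left top",s,pa(658,212),.055),("tub bot left",s,pa(665,245),0)]:
    w=atz(q,p,z); print(n,"W",w.round(3),"B",W2B(b,w).round(4))
E
```

```text
board [ 0.5432  0.0512 -0.0017]
[[-1.3, -0.8], [0.4, -1.9], [-0.9, 2.5], [1.9, 0.4], [-0.4, -0.7], [-0.1, 0.6], [-0.1, 0.2], [0.2, 0.2], [0.3, -0.1], [-0.4, -1.2], [0.1, 0.7], [-0.7, 0.7], [2.8, 1.1]]
knob W [ 0.64  -0.159  0.11 ] B [[ 0.0972 -0.2103  0.11  ]]
knob2 W [ 0.636 -0.158  0.108] B [[ 0.0927 -0.209   0.108 ]]
plate top front W [ 0.544 -0.162  0.073] B [[ 0.001  -0.2128  0.073 ]]
plate top2 front W [ 0.525 -0.152  0.073] B [[-0.0182 -0.2034  0.073 ]]
plate top2 fence W [ 0.619 -0.155  0.073] B [[ 0.0759 -0.2065  0.073 ]]
plate low2 front W [ 0.532 -0.157  0.027] B [[-0.0111 -0.2081  0.027 ]]
tip W [0.583 0.094 0.048] B [[0.04   0.0424 0.048 ]]
far end W [0.583 0.321 0.048] B [[0.0398 0.27   0.048 ]]
tip2 W [0.571 0.091 0.048] B [[0.0278 0.0398 0.048 ]]
tub near bottom W [0.62  0.404 0.   ] B [[0.0758 0.3529 0.    ]]
tub left top W [0.505 0.387 0.055] B [[-0.0386  0.3354  0.055 ]]
tub bot left W [0.516 0.404 0.   ] B [[-0.0274  0.3529  0.    ]]
```

Call:
servo_tool:
  moves: [0, -6.3, 9.8, 0, 6, 0, -6.3, 9.8, 0, 6, 0, -6.3, 9.8, 0, 6, 0, -6.3, 9.8, 0, 6, 0, -6.3, 9.8, 0, 6, 0, -6.3, 9.8, 0, 6, 0, -6.3, 9.8, 0, 6, 0, -16.36, 15.12, 0, 11.9, 0, -16.36, 15.12, 0, 11.9, 0, -16.36, 15.12, 0, 11.9, 0, -16.36, 15.12, 0, 11.9, 0, -16.36, 15.12, 0, 11.9, 0, -16.36, 15.12, 0, 11.9, 0, -16.36, 15.12, 0, 11.9, 0, -16.36, 15.12, 0, 11.9, 0, -16.36, 15.12, 0, 11.9, 0, -16.36, 15.12, 0, 11.9, 0, -16.36, 15.12, 0, 11.9]
  newtons: 20

```text
t: 3.15
tcp_pos: [0.5714, -0.197, 0.2312]
orientation: [-3.141, 0.001, 0.0]
force: [0.1, 0.5, 0.0]
gripper_width: 0.0002
```

```bash
python3 - <<'E'
from h import *
b=np.load("b.npy")
s=r.snapshot("wrist"); print("cam",ray(s,[320,200]))
im=s["image"].copy()
G=[(-.01,-.214,.073),(.078,-.214,.073),(.1,-.209,.113),(.1,-.195,.065),(.1,-.155,.065),(.1,-.115,.065),(.12,-.29,.024),(-.12,-.29,.024),(.12,.045,.024)]
for p in proj(s,B2W(b,G)):
    cv2.drawMarker(im,tuple(int(v) for v in np.clip(p,-9999,9999)),(0,255,0),0,8,1)
cv2.imwrite("pics/w1.png",im)
E
```

```text
cam (array([ 0.57171624, -0.13104556,  0.37447257]), array([-0.00395369, -0.25488595, -0.96700086]))
```

View pics/w1.png

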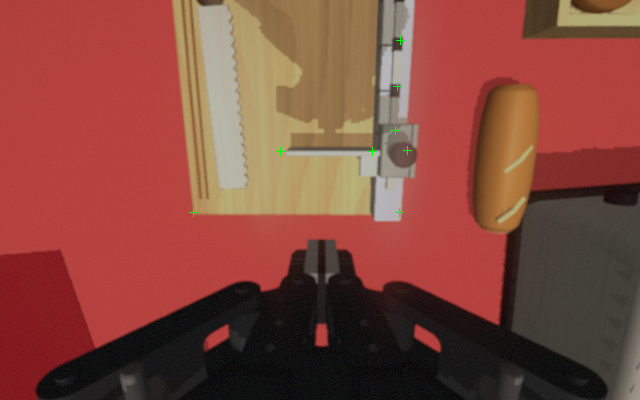

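Call:
servo_tool:
  moves: [0, 0, 0, 1.5, 0, 0, 0, 0, 3, 0, 0, 0, 0, 4.3, 0, 0, 0, 0, 4.6, 0, 0, 0, 0, 4.6, 0, 0, 0, 0, 4.6, 0]

```text
t: 3.95
tcp_pos: [0.5732, -0.1974, 0.0497]
orientation: [3.142, -0.001, 0.006]
force: [0.7, -0.6, -0.8]
gripper_width: 0.0002
```

Call:
servo_tool:
  moves: [0, 0, -0.15, 0, 0, 0, 0, -0.25, 0, 0, 0, 0, -0.35, 0, 0, 0, 0, -0.4, 0, 0, 0, 0, -0.45, 0, 0, 0, 0, -0.45, 0, 0]

```text
t: 4.7
tcp_pos: [0.5731, -0.1792, 0.0496]
orientation: [-3.142, 0.0, -0.006]
force: [0.4, 0.8, -0.1]
gripper_width: -0.0003
```

Call:
servo_tool:
  moves: [0, 0, -0.05, 0, 0, 0, 0, -0.1, 0, 0, 0, 0, -0.15, 0, 0, 0, 0, -0.2, 0, 0, 0, 0, -0.2, 0, 0]

```text
t: 5.32
tcp_pos: [0.5731, -0.1723, 0.0496]
orientation: [3.14, -0.002, 0.006]
force: [0.4, -3.3, -2.7]
gripper_width: 0.0
```

Call:
servo_tool:
  moves: [0, 0, -0.1, 0, 0, 0, 0, -0.15, 0, 0, 0, 0, -0.2, 0, 0, 0, 0, -0.25, 0, 0]

```text
t: 5.82
tcp_pos: [0.5731, -0.1617, 0.0495]
orientation: [3.141, -0.001, 0.006]
force: [-0.1, -3.4, -0.5]
gripper_width: -0.0002
```

Call:
servo_tool:
  moves: [0, 0, -0.03, 0, 0, 0, 0, -0.06, 0, 0]

```text
t: 6.08
tcp_pos: [0.5731, -0.161, 0.0496]
orientation: [3.138, -0.002, 0.007]
force: [-0.1, -7.0, -2.5]
gripper_width: -0.0002
```

Call:
servo_tool:
  moves: [0, 0, -0.05, 0, 0, 0, 0, -0.08, 0, 0]

```text
t: 6.32
tcp_pos: [0.5731, -0.1607, 0.0497]
orientation: [3.134, -0.005, 0.009]
force: [1.5, -10.4, -3.5]
gripper_width: 0.0005
```

Call:
servo_tool:
  moves: [0, 0, -0.05, 0, 0, 0, 0, -0.08, 0, 0]

```text
t: 6.58
tcp_pos: [0.5731, -0.1607, 0.0497]
orientation: [3.13, -0.008, 0.011]
force: [1.0, -9.7, -4.5]
gripper_width: -0.0003
```

Call:
servo_tool:
  moves: [0, 0, -0.08, 0, 0, 0, 0, -0.12, 0, 0, 0, 0, -0.15, 0, 0]

```text
t: 6.95
tcp_pos: [0.5731, -0.1605, 0.0498]
orientation: [3.122, -0.013, 0.015]
force: [2.6, -14.2, -7.1]
gripper_width: 0.0
```

Call:
servo_tool:
  moves: [0, 0, -0.15, 0, 0, 0, 0, -0.18, 0, 0]

```text
t: 7.2
tcp_pos: [0.5731, -0.1603, 0.05]
orientation: [3.113, -0.02, 0.019]
force: [2.7, -18.1, -6.9]
gripper_width: -0.0002
```

Call:
servo_tool:
  moves: [0, 0, -0.15, 0, 0, 0, 0, -0.18, 0, 0, 0, 0, -0.2, 0, 0, 0, 0, -0.22, 0, 0]

```text
t: 7.7
tcp_pos: [0.5731, -0.153, 0.0499]
orientation: [3.111, -0.022, 0.02]
force: [0.3, -4.4, 0.1]
gripper_width: 0.0001
```

Call:
servo_tool:
  moves: [0, 0, -0.1, 0, 0, 0, 0, -0.2, 0, 0, 0, 0, -0.3, 0, 0, 0, 0, -0.4, 0, 0, 0, 0, -0.5, 0, 0, 0, 0, -0.6, 0, 0, 0, 0, -0.7, 0, 0, 0, 0, -0.75, 0, 0, 0, 0, -0.8, 0, 0, 0, 0, -0.83, 0, 0, 0, 0, -0.86, 0, 0, 0, 0, -0.88, 0, 0, 0, 0, -0.9, 0, 0, 0, 0, -0.92, 0, 0, 0, 0, -0.94, 0, 0, 0, 0, -0.95, 0, 0, 0, 0, -0.96, 0, 0]

```text
t: 9.82
tcp_pos: [0.5735, -0.1209, 0.0492]
orientation: [3.104, -0.028, 0.022]
force: [-0.7, -15.5, -0.6]
gripper_width: 0.0
```

Call:
servo_tool:
  moves: [0, 0, -0.15, 0, 0, 0, 0, -0.17, 0, 0, 0, 0, -0.19, 0, 0, 0, 0, -0.21, 0, 0]

```text
t: 10.32
tcp_pos: [0.5735, -0.1168, 0.0492]
orientation: [3.099, -0.034, 0.024]
force: [-1.3, -5.5, 1.7]
gripper_width: -0.0003
```

Call:
servo_tool:
  moves: [0, 0, -0.1, 0, 0, 0, 0, -0.2, 0, 0, 0, 0, -0.3, 0, 0, 0, 0, -0.4, 0, 0, 0, 0, -0.5, 0, 0, 0, 0, -0.6, 0, 0, 0, 0, -0.68, 0, 0, 0, 0, -0.72, 0, 0, 0, 0, -0.75, 0, 0, 0, 0, -0.76, 0, 0]

```text
t: 11.58
tcp_pos: [0.5742, -0.0852, 0.0477]
orientation: [3.1, -0.032, 0.024]
force: [0.6, 0.1, -0.1]
gripper_width: 0.0002
```

Call:
servo_tool:
  moves: [0, 0, -0.03, 0, 0, 0, 0, -0.06, 0, 0, 0, 0, -0.06, 0, 0]

```text
t: 11.95
tcp_pos: [0.5743, -0.0828, 0.0475]
orientation: [3.1, -0.032, 0.023]
force: [-0.9, -1.9, -0.4]
gripper_width: 0.0002
```

Call:
servo_tool:
  moves: [0, 0, -0.03, 0, 0, 0, 0, -0.06, 0, 0, 0, 0, -0.08, 0, 0, 0, 0, -0.09, 0, 0]

```text
t: 12.45
tcp_pos: [0.5743, -0.0817, 0.0476]
orientation: [3.098, -0.035, 0.025]
force: [-1.1, -7.5, 0.9]
gripper_width: 0.0003
```

Call:
servo_tool:
  moves: [0, 0, 0.2, 0, 0, 0, 0, 0.6, 0, 0, 0, 0, 0.75, 0, 0, 0, 0, 0.75, -1.5, 0, 0, 0, 0.75, -3, 0, 0, 0, 0.75, -4.5, 0, 0, 0, 0.75, -4.6, 0, 0, 0, 0.75, -4.6, 0]

```text
t: 13.45
tcp_pos: [0.5705, -0.1033, 0.2325]
orientation: [3.099, -0.035, 0.025]
force: [-0.7, 0.9, -0.5]
gripper_width: -0.0002
```

```bash
python3 - <<'E'
from h import *
b=np.load("b.npy")
s=r.snapshot("wrist"); im=s["image"].copy()
G=[(-.006,-.12,.073),(.078,-.12,.073),(.1,-.115,.113),(.1,-.075,.065),(.1,-.035,.065),(.1,-.155,.065),(.1,-.195,.065)]
for p in proj(s,B2W(b,G)): cv2.drawMarker(im,tuple(int(v) for v in np.clip(p,-999,999)),(0,255,0),0,6,1)
cv2.imwrite("pics/w2.png",cv2.resize(im[:330,240:480],None,fx=2.5,fy=1.8*2.5/1.8,interpolation=cv2.INTER_CUBIC)[:600])
for d in r.trace("wrist","stop_pin")[:2]: print(d["confidence"],d["pixel"],W2B(b,atz(s,d["pixel"],.108)).round(4))
print(r.state()["force"].round(2))
R=cv2.Rodrigues(r.state()["orientation"])[0]; print(R.round(3))
E
```

```text
0.75 [399.5, 143.8] [[ 0.0962 -0.1171  0.108 ]]
[ 0.09 -0.61 -0.6 ]
[[ 1.    -0.023  0.012]
 [-0.022 -0.999 -0.044]
 [ 0.013  0.043 -0.999]]
```

View pics/w2.png

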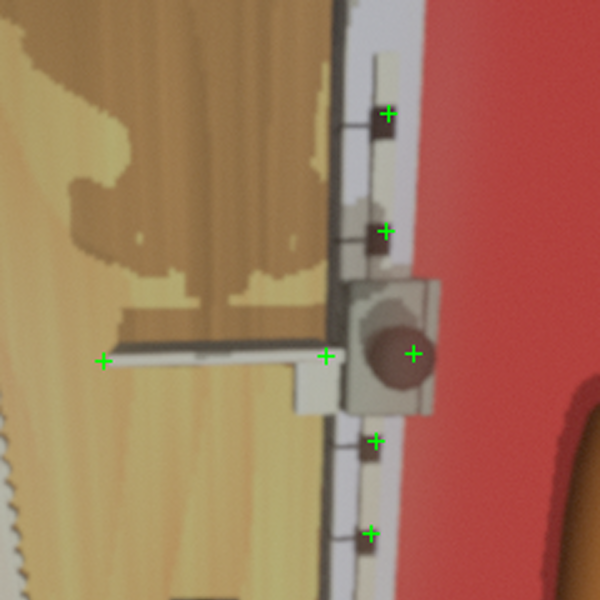

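Call:
servo_tool:
  moves: [0, 0.1, -1.5, -0.4, -0.2, 0, 0.1, -3, -0.4, -0.2, 0, 0.1, -4.5, -0.4, -0.2, 0, 0.1, -6, -0.4, -0.2, 0, 0.1, -7.5, -0.4, -0.2, 0, 0.1, -8.8, -0.4, -0.2, 0, 0.1, -8.8, -0.4, -0.2, 0, 0.1, -8.8, -0.4, -0.2]

```text
t: 14.55
tcp_pos: [0.581, 0.2477, 0.23]
orientation: [3.095, -0.003, 0.015]
force: [-0.3, -0.6, -0.8]
gripper_width: -0.0001
```

```bash
python3 - <<'E'
from h import *
b=np.load("b.npy")
print(r.state()["orientation"].round(3))
s=r.snapshot("wrist"); im=s["image"].copy()
for g in np.arange(.30,.41,.02):
    for x in (.54,.58,.62):
        p=proj(s,[x,g,.048])[0]; cv2.circle(im,tuple(int(v) for v in p),1,(0,255,0) if abs(g-.34)>.001 else (255,0,0),-1)
cv2.imwrite("pics/w3.png",im)
for n,zz in (("loaf",.048),("butter_tub",.05)):
  for d in r.trace("wrist",n)[:2]:
    ys,xs=np.where(d["region"]); print(n,round(d["confidence"],2),d["pixel"],xs.min(),xs.max(),ys.min(),ys.max())
    if n=="loaf": t=ys.min(); print(atz(s,[np.mean(xs[ys<=t+3]),t],.048).round(4))
    else:
        for c in (xs.min(),320,xs.max()): 
            k=ys[np.abs(xs-c)<3]; print(c, k.max() if len(k) else None, atz(s,[c,k.max()],.055).round(3) if len(k) else None)
E
```

```text
[ 3.095e+00 -3.000e-03  1.500e-02]
loaf 0.64 [38.5, 164.0] 0 100 51 243
[0.278  0.3705 0.048 ]
loaf 0.48 [296.0, 11.0] 205 369 0 28
[0.5528 0.4074 0.048 ]
butter_tub 0.65 [298.2, 12.6] 204 368 0 29
204 5 [0.48  0.402 0.055]
320 25 [0.582 0.385 0.055]
368 13 [0.625 0.395 0.055]
```

View pics/w3.png

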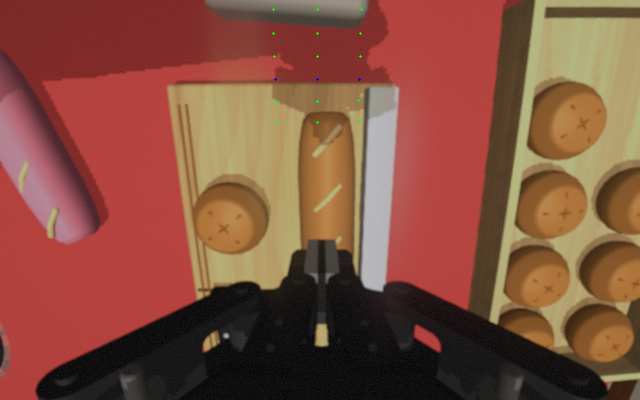

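Call:
servo_tool:
  moves: [0, 0.18, -1.5, 0, 0, 0, 0.18, -2.65, 0, 0, 0, 0.18, -2.65, 0, 0, 0, 0.18, -2.65, 1.5, 0, 0, 0.18, -2.65, 3, 0, 0, 0.18, -2.65, 4.2, 0, 0, 0.18, -2.65, 4.55, 0, 0, 0.18, -2.65, 4.55, 0, 0, 0.18, -2.65, 4.55, 0]

```text
t: 15.82
tcp_pos: [0.5934, 0.3451, 0.0477]
orientation: [3.099, -0.008, 0.024]
force: [1.0, 0.3, 0.2]
gripper_width: -0.0001
```

Call:
servo_tool:
  moves: [0, -0.08, -0.1, 0.05, 0, 0, -0.08, -0.2, 0.08, 0, 0, -0.08, -0.3, 0.08, 0, 0, -0.08, -0.4, 0.08, 0, 0, -0.08, -0.5, 0.08, 0, 0, -0.08, -0.55, 0.08, 0, 0, -0.08, -0.6, 0.08, 0, 0, -0.08, -0.65, 0.08, 0, 0, -0.08, -0.7, 0.08, 0, 0, -0.08, -0.75, 0.08, 0]

```text
t: 17.08
tcp_pos: [0.5904, 0.375, 0.0432]
orientation: [3.099, -0.008, 0.024]
force: [-0.0, -0.2, 0.6]
gripper_width: 0.0001
```

Call:
servo_tool:
  moves: [0, 0, 0.3, 0, 0, 0, 0, 0.6, 0, 0, 0, 0, 0.85, 0.02, 0, 0, 0, 1.05, 0.04, 0, 0, 0, 1.15, 0.05, 0, 0, 0, 1.22, 0.05, 0, 0, 0, 1.28, 0.05, 0, 0, 0, 1.34, 0.05, 0, 0, 0, 1.4, 0.06, 0]

```text
t: 18.2
tcp_pos: [0.5902, 0.3196, 0.0433]
orientation: [3.1, -0.007, 0.024]
force: [0.5, 1.5, 1.5]
gripper_width: 0.0002
```

Call:
servo_tool:
  moves: [0, 0, 0.05, 0, 0, 0, 0, 0.12, 0.01, 0, 0, 0, 0.2, 0.01, 0, 0, 0, 0.3, 0.01, 0, 0, 0, 0.4, 0.02, 0, 0, 0, 0.5, 0.02, 0, 0, 0, 0.6, 0.03, 0, 0, 0, 0.7, 0.03, 0, 0, 0, 0.8, 0.03, 0, 0, 0, 0.9, 0.04, 0, 0, 0, 1.0, 0.04, 0, 0, 0, 1.1, 0.05, 0, 0, 0, 1.2, 0.05, 0, 0, 0, 1.3, 0.06, 0, 0, 0, 1.4, 0.06, 0, 0, 0, 1.5, 0.07, 0, 0, 0, 1.6, 0.07, 0, 0, 0, 1.68, 0.07, 0, 0, 0, 1.74, 0.07, 0, 0, 0, 1.78, 0.07, 0]

```text
t: 20.7
tcp_pos: [0.5899, 0.248, 0.0434]
orientation: [3.1, -0.007, 0.024]
force: [0.1, 0.3, -0.7]
gripper_width: -0.0002
```

```bash
python3 - <<'E'
from h import *
b=np.load("b.npy")
s=r.snapshot("scene"); im=s["image"].copy()
G=[(.086,-.29,.059),(.086,.04,.059),(-.006,-.115,.073),(.078,-.115,.073),(.1,-.115,.113)]
for p in proj(s,B2W(b,G)): cv2.circle(im,tuple(int(v) for v in p),0,(0,255,0),-1)
cv2.imwrite("pics/s4.png",cv2.resize(im[140:270,240:440],None,fx=4,fy=4,interpolation=cv2.INTER_CUBIC))
E
```

```text
(no output)
```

View pics/s4.png

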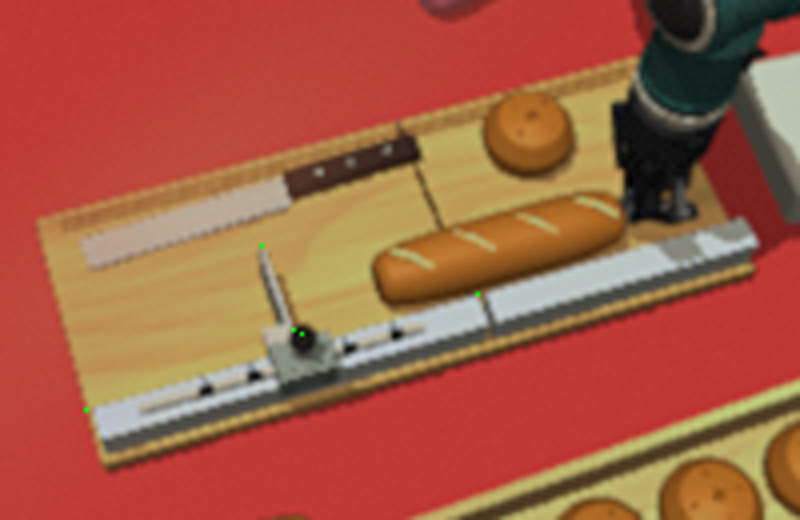

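Call:
servo_tool:
  moves: [0, 0, 0.06, 0, 0, 0, 0, 0.15, 0.01, 0, 0, 0, 0.25, 0.01, 0, 0, 0, 0.35, 0.01, 0, 0, 0, 0.45, 0.02, 0, 0, 0, 0.55, 0.02, 0, 0, 0, 0.65, 0.03, 0, 0, 0, 0.75, 0.03, 0, 0, 0, 0.85, 0.04, 0, 0, 0, 0.95, 0.04, 0, 0, 0, 1.05, 0.05, 0, 0, 0, 1.15, 0.05, 0, 0, 0, 1.25, 0.06, 0, 0, 0, 1.35, 0.06, 0, 0, 0, 1.42, 0.06, 0, 0, 0, 1.48, 0.06, 0, 0, 0, 1.52, 0.06, 0, 0, 0, 1.55, 0.07, 0]

```text
t: 23.0
tcp_pos: [0.5898, 0.186, 0.0433]
orientation: [3.1, -0.007, 0.025]
force: [-0.5, 1.7, 1.4]
gripper_width: 0.0001
```

```bash
python3 - <<'E'
from h import *
b=np.load("b.npy")
s=r.snapshot("scene"); im=s["image"].copy()
cv2.imwrite("pics/s5.png",cv2.resize(im[170:260,270:400],None,fx=6,fy=6,interpolation=cv2.INTER_CUBIC))
E
```

```text
(no output)
```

View pics/s5.png

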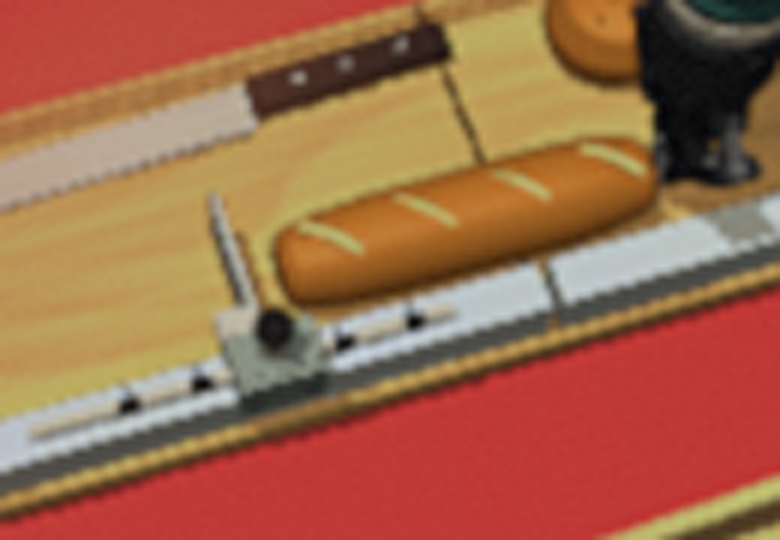

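Call:
servo_tool:
  moves: [0, 0, 0.06, 0, 0, 0, 0, 0.13, 0, 0, 0, 0, 0.2, 0.01, 0, 0, 0, 0.26, 0.01, 0, 0, 0, 0.31, 0.01, 0, 0, 0, 0.35, 0.01, 0, 0, 0, 0.38, 0.02, 0, 0, 0, 0.4, 0.02, 0]

```text
t: 24.05
tcp_pos: [0.5898, 0.17, 0.0432]
orientation: [3.1, -0.007, 0.025]
force: [-0.1, 1.4, 0.9]
gripper_width: 0.0003
```

Call:
servo_tool:
  moves: [0, 0, 0.02, 0, 0, 0, 0, 0.04, 0, 0, 0, 0, 0.06, 0, 0]

```text
t: 24.42
tcp_pos: [0.5897, 0.1675, 0.0433]
orientation: [3.1, -0.007, 0.025]
force: [0.3, 0.8, 0.2]
gripper_width: -0.0
```

Call:
servo_tool:
  moves: [0, 0, 0.02, 0, 0, 0, 0, 0.04, 0, 0, 0, 0, 0.06, 0, 0]

```text
t: 24.8
tcp_pos: [0.5896, 0.1652, 0.0433]
orientation: [3.1, -0.007, 0.024]
force: [0.7, 2.3, -0.8]
gripper_width: -0.0001
```

Call:
servo_tool:
  moves: [0, 0, 0.02, 0, 0, 0, 0, 0.04, 0, 0, 0, 0, 0.05, 0, 0]

```text
t: 25.18
tcp_pos: [0.5895, 0.164, 0.0434]
orientation: [3.101, -0.007, 0.024]
force: [-0.3, 3.8, -0.2]
gripper_width: 0.0
```

Call:
servo_tool:
  moves: [0, 0, 0.02, 0, 0, 0, 0, 0.04, 0, 0, 0, 0, 0.05, 0, 0]

```text
t: 25.55
tcp_pos: [0.5895, 0.1634, 0.0436]
orientation: [3.103, -0.005, 0.025]
force: [-0.1, 5.9, -0.3]
gripper_width: -0.0001
```

Call:
servo_tool:
  moves: [0, 0, 0.02, 0, 0, 0, 0, -0.1, 0, 0, 0, 0, -0.4, 0, 0, 0, 0, -0.8, 0, 0, 0, 0, -0.8, 0, 0, 0, 0, -0.8, -1.5, 0, 0, 0, -0.8, -3, 0, 0, 0, -0.8, -4.3, 0, 0, 0, -0.8, -4.5, 0, 0, 0, -0.8, -4.5, 0]

```text
t: 26.8
tcp_pos: [0.5865, 0.2022, 0.2222]
orientation: [3.103, -0.005, 0.025]
force: [-0.2, 0.2, -0.7]
gripper_width: 0.0003
```

```bash
python3 - <<'E'
from h import *
b=np.load("b.npy"); st=r.state(); print(st["t"],st["force"].round(2))
s=r.snapshot("scene"); a=cv2.resize(s["image"][170:260,270:400],None,fx=5,fy=5,interpolation=cv2.INTER_CUBIC)
for d in r.trace("scene","stop_pin")[:1]: print("pin",W2B(b,atz(s,d["pixel"],.108)).round(4))
for d in r.trace("scene","loaf")[:2]:
    ys,xs=np.where(d["region"]); w=atz(s,d["pixel"],.05); v=cv2.fitLine(np.c_[xs,ys].astype(np.float32),2,0,.01,.01).ravel()
    p,q=[W2B(b,atz(s,[v[2]+k*v[0],v[3]+k*v[1]],.05))[0] for k in(-20,20)]
    print("loaf",d["confidence"],W2B(b,w).round(4),"yaw",np.arctan2(q[0]-p[0],q[1]-p[1]).round(3))
cv2.imwrite("pics/s6.png",a)
E
```

```text
26.8 [-0.18  0.16 -0.68]
pin [[ 0.0993 -0.116   0.108 ]]
loaf 0.9 [[ 0.0316 -0.0007  0.05  ]] yaw 0.015
loaf 0.89 [[-0.2581  0.2021  0.05  ]] yaw -0.337
```

View pics/s6.png

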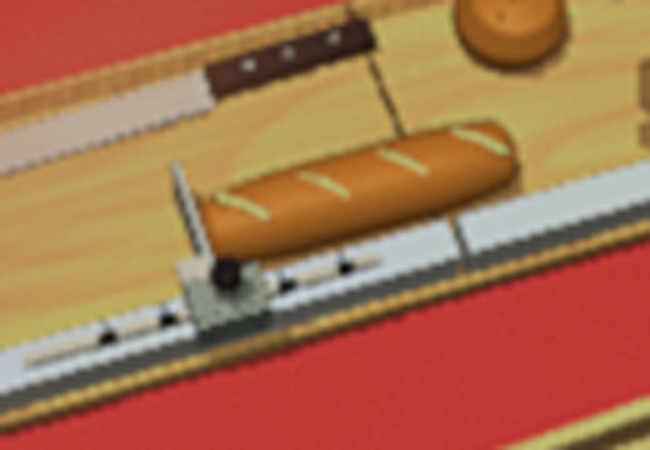

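Call:
servo_tool:
  moves: [0, 0, 1.5, 0, 0, 0, 0, 3, 0, 0, 0, 0, 4.5, 0.1, 0, 0, 0, 6, 0.2, 0, 0, 0, 7, 0.2, 0, 0, 0, 7, 0.2, 0, 0, 0, 7, 0.2, 0]

```text
t: 27.82
tcp_pos: [0.5843, -0.0774, 0.2222]
orientation: [3.102, -0.005, 0.017]
force: [-0.1, 0.7, -0.3]
gripper_width: 0.0005
```

```bash
python3 - <<'E'
from h import *
b=np.load("b.npy")
s=r.snapshot("wrist"); im=s["image"].copy()
for d in r.trace("wrist","loaf")[:1]:
    m=d["region"]; print(d["confidence"])
    # left/right silhouettes at widest height ~26mm above underside (z .05)
    for row in range(40,240,20):
        xs=np.where(m[row])[0]
        if len(xs)>10: print(row,W2B(b,atz(s,[xs.min(),row],.05)).round(4)[0,:2],W2B(b,atz(s,[xs.max(),row],.05)).round(4)[0,:2])
for g in [(.086,y,.059) for y in (-.1,-.05,0,.05,.1)]: cv2.drawMarker(im,tuple(int(v) for v in proj(s,B2W(b,g))[0]),(0,255,0),0,6,1)
cv2.imwrite("pics/w7.png",im)
E
```

```text
0.72
40 [ 0.012  -0.0024] [ 0.0715 -0.0024]
60 [ 0.0124 -0.0191] [ 0.0719 -0.0192]
80 [ 0.0119 -0.0364] [ 0.0723 -0.0364]
100 [ 0.0132 -0.0542] [ 0.0727 -0.0543]
120 [ 0.0136 -0.0726] [ 0.0703 -0.0727]
140 [ 0.015  -0.0916] [ 0.0688 -0.0918]
160 [ 0.0194 -0.1113] [ 0.0652 -0.1115]
```

View pics/w7.png

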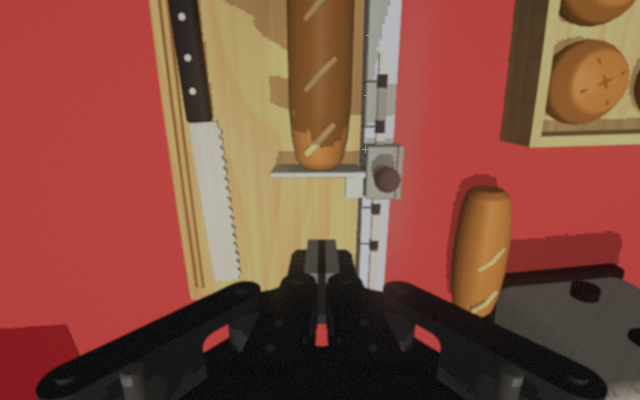

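```bash
python3 - <<'E'
from h import *
b=np.load("b.npy"); s=r.snapshot("wrist"); g=s["image"].mean(2)
for row in (100,225,240,262):
    print(row,"cols 340..409",g[row-1:row+2,340:410].mean(0).astype(int).tolist())
    for c in (356,360,364,368): print(c,"z59",W2B(b,atz(s,[c,row],.059)).round(4)[0,:2],"z24",W2B(b,atz(s,[c,row],.024)).round(4)[0,:2])
print(proj(s,B2W(b,[(.12,-.15,.024),(.114,-.15,.059),(.096,-.15,.065),(.104,-.15,.065),(-.12,-.15,.024)])).round(1))
row=225; print(g[row,150:200].astype(int).tolist())
E
```

```text
100 cols 340..409 [73, 76, 74, 73, 71, 70, 69, 66, 63, 63, 75, 93, 110, 114, 114, 112, 112, 111, 112, 110, 101, 83, 71, 71, 83, 107, 135, 149, 154, 155, 154, 153, 151, 151, 150, 145, 126, 117, 125, 131, 135, 134, 134, 135, 135, 138, 144, 148, 149, 148, 147, 149, 149, 148, 139, 126, 113, 112, 112, 112, 112, 112, 113, 112, 112, 112, 113, 113, 114, 113]
356 z59 [ 0.0758 -0.0532] z24 [ 0.0799 -0.0529]
360 z59 [ 0.0795 -0.0532] z24 [ 0.084  -0.0529]
364 z59 [ 0.0832 -0.0532] z24 [ 0.0881 -0.0529]
368 z59 [ 0.0869 -0.0532] z24 [ 0.0923 -0.0529]
225 cols 340..409 [157, 156, 156, 154, 154, 154, 155, 155, 155, 153, 153, 153, 154, 154, 153, 141, 113, 86, 79, 96, 138, 170, 183, 185, 184, 184, 185, 184, 182, 170, 151, 152, 168, 176, 177, 176, 176, 176, 177, 179, 181, 181, 180, 181, 180, 179, 168, 148, 125, 114, 113, 114, 114, 113, 113, 113, 113, 113, 112, 112, 112, 112, 111, 111, 111, 111, 109, 110, 110, 108]
356 z59 [ 0.0798 -0.1766] z24 [ 0.0844 -0.1905]
360 z59 [ 0.084  -0.1766] z24 [ 0.089  -0.1905]
364 z59 [ 0.0881 -0.1766] z24 [ 0.0936 -0.1905]
368 z59 [ 0.0923 -0.1766] z24 [ 0.0983 -0.190
[... 731 characters left out ...]
, 174, 176, 177, 180, 181, 181, 181, 181, 180, 174, 157, 127, 109, 109, 108, 109, 109, 108, 108, 108, 108, 109, 108, 108, 108, 107, 107, 107, 107, 108, 107, 106, 106, 107, 106, 106]
356 z59 [ 0.0813 -0.2194] z24 [ 0.086  -0.2382]
360 z59 [ 0.0856 -0.2194] z24 [ 0.0908 -0.2382]
364 z59 [ 0.0899 -0.2194] z24 [ 0.0957 -0.2383]
368 z59 [ 0.0943 -0.2195] z24 [ 0.1005 -0.2383]
[[389.  191.1]
 [390.6 200.4]
 [373.9 202.2]
 [381.9 202.2]
 [174.  191.8]]
[103, 104, 104, 105, 104, 104, 104, 105, 104, 104, 105, 104, 105, 105, 103, 104, 104, 104, 104, 103, 103, 106, 103, 101, 103, 104, 106, 105, 117, 131, 141, 146, 148, 145, 142, 136, 117, 100, 106, 125, 140, 142, 138, 122, 106, 114, 135, 146, 149, 149]
```

```bash
python3 -c "
from rig import r
print(r.job_done())"
```

```text
the job is handed in; nothing more can be done
None
```

I pushed the stop along the fence into the third notch, pushed the baguette up against its plate, backed the arm away and handed the job in at about 28 s. No verdict was reported.

- **Stop:** It clicked through notches 5 and 4, with readings of up to about 20 N on the way. In the third notch the push dropped to nothing, and a nudge of 7.5 N didn't move it. The pictures show two notches on each side of it. The pin read board y = -0.116 to -0.117 m, against a nominal -0.115 m.
- **Baguette:** Contact with the plate was gentle, with the reading rising to 5.9 N. The last close picture shows the tip at the plate. Its yaw measures about 0.015 rad.
- **Distance to the fence:** The wrist camera, checked against the fence edge in the same picture, puts the side about 12 mm from the fence (centre x ≈ 0.042–0.044 m). A rough check from the scene camera gave x = 0.032 m, below the 0.038 m limit. I trusted the wrist value because it also gave the loaf's true width (59.5 mm against 58 mm).
- **One slip:** I once moved the wrong way and brought the fingers about 30 mm towards the butter tub. The force reading stayed near zero. I didn't measure the tub afterwards, but any movement can only have been slight.

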